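# Fit the tommy bar into the bench vice

### The arm

A 7-joint arm with a two-finger parallel gripper is mounted at the origin on the work surface. World frame = base frame: x ahead of the robot, y to its left, z up, the work surface at z = 0. Lengths are in m, angles in rad, forces in N, time in s.
With the tool pointing down it reaches from about 0.425 to 0.975 m from the base axis. Payload 16.7 kg.
Tool frame: the origin (TCP) lies at the very end of the fingers, on their centre line; the grasp point (between the pads) lies 19 mm behind it; z points along the fingers, y is the direction in which the jaws open and shut (so a half turn about z gives the same grasp; the last joint's range is limited). The gripper opens to 85 mm and grips with 20 to 120 N. Pads are 22 mm wide; open, the fingers measure 114 mm over their backs; the gripper's body (76 mm by 85 mm) begins 54 mm behind the grasp point. The pads swing forward as they close: fully open they stand 13 mm farther back than shut.
Start: joints at [-1.496, 0.426, 0.074, 1.606, -0.034, 1.111, -0.067], TCP at [0.15, 0.658, 0.231] pointing down, gripper open.
Joint ranges: [-2.85, 2.85], [-0.5, 2.14], [-1.23, 1.37], [0.21, 2.46], [-1.02, 4.16], [0.16, 2.05], [-2.73, 2.73]. Speed limits (rad/s): [1.89, 1.89, 2.39, 2.39, 3.01, 3.01, 3.01].

### API

Orientations are given as [roll, pitch, yaw] about the fixed x, y, z axes, in that order (R = Rz(yaw) Ry(pitch) Rx(roll)).
In Python, from rig import robot gives the robot as it stands. The module is installed in compiled form; this text tells all that it offers. Calls block until the motion is done:
- robot.reach(position, orientation): joint-space move of the TCP to a pose.
- robot.servo_line(position, rot=None, rate=0.15, force_limit=None): straight line of the TCP; rot=None keeps the orientation; rate is the mean speed in m/s. With force_limit (N) it stops when the force on the tool has changed by that much, and returns True; else False.
- robot.move_joints(angles): joint-space move.
- robot.command_gripper(opening, grasp_force=None): finger opening in m; grasp_force is the grip in N (None keeps the last); returns when the fingers have stopped.
- robot.sleep(seconds).
- robot.ik(position, orientation): joint angles nearest the present ones, or None.
- robot.state(): the state.
- robot.get_image(name): name is "scene" or "top" or "wrist"; returns a dict with "pixels" (420x560x3 uint8, blue, green, red), "mtx" (3x3 intrinsics, pixels), "D" ([k1, k2, p1, p2, k3] as OpenCV has them; the pictures are not rectified), "xyz" and "rotation" of the camera in the world. Camera axes: x right, y down, z forward; pixel columns grow to the right and rows downward; lengths in m; the calibration is good to about 2 mm. A picture is of the moment at which its call begins. There is no depth.
A pose or a line that the arm cannot do raises robot.Unreachable and nothing moves.
- robot.hand_in(): hands the job in, once; it reports no verdict.
Trained networks look in a picture, given as the dict that the camera call returned (one of the last four; its "shot" number tells which), for a name from the list of things; names that differ only in an ending like _2 or _b are one class to them, and where a whole thing is asked for, a point or a joint stands for the part that bears it (a point fixed in the world has none). Each returns a list of dicts, best first, with "conf" (0 to 1); they miss things now and then, are a little off and sometimes report something else, mostly with a low value. They report only what shows in the picture. A call takes as long as a camera call. They do not tell look-alikes from the thing itself.
- robot.find_in(label, picture): "location" ([x, y, z] in m, in the coordinates of the camera as it stood for that picture, good to about 4 mm: the middle of the surface that is visible of it).
- robot.place_of(label, picture): "location" ([x, y, z] in m, in the coordinates of the camera as it stood for that picture, good to about 4 mm: a listed point, or the origin of a listed thing).
The state is a dict: "time": time; "joints": joint angles; "joint_vel": joint speeds; "joint_torque": joint torques, N m; "tcp_pos": TCP position; "eef_rot": TCP orientation; "ft_force": force on the tool from outside, world axes, zero at the start; "moment": the same for the moment, N m; "opening": finger opening in m.
Only numpy, scipy, OpenCV 4.12 (cv2) and the standard library are available. Lean on these libraries where they do the work, as an engineer would, in place of code of your own. Each camera call takes 0.05 s, during which the arm holds its last target.

### The job

The bench vice has lost its tommy bar: draw the steel bar with the square head (the thinner, straight rod of the two, not the thicker, tapered mandrel with the wooden handle) right out of the small wooden rack. Only its tip end can be got at there, so lay it down on the bench, let go and take it again nearer the head, then push it through the cross hole in the vice's screw, from either side, until the square head is fully home against the boss. Let go of it, and leave the mandrel, hammer and jar where they are.

Things in the scene. Friction and masses are not known exactly. Their poses are not given: they have to be found in the camera images.
- bar_center (a point): the loose steel tommy bar, 210 mm long, about 160 g: square head 20 x 20 mm, 24 mm long at the -x end, then a round rod 12 mm thick whose last 9 mm taper to 7 mm. Point on its axis, half-way along; x runs from head to tip, z is square to a flat of the head (nearly up at the start). Centre of mass 22 mm from here towards the head
- bar_head (a point): centre of the bar's square head, on the axis, 93 mm from bar_center; the shoulder that goes against the boss is 12 mm from it towards the tip. Lying on the bench the head rests flat: its centre is 10 mm up, the tip about 6 mm. Same axes as bar_center
- bar_tip (a point): middle of the bar's tapered tip face, on the axis, 105 mm from bar_center
- bar_seat (a point): point on the bar's axis inside the rod, 15 mm from the shoulder towards the tip (39 mm from bar_center towards the head); it is at the middle of the hole when the bar is fully home. Same axes as bar_center
- eye (a point): middle of the round cross hole, 15.5 mm wide and 30 mm long, through the 30 mm square steel boss on the end of the vice's screw, 85 mm above the bench; 2 mm chamfers. y: the hole's axis (level), z up, -x out from the vice. Vice and screw are fixed. Behind the boss (+x) a screw 18 mm thick runs about 55 mm to jaws 80 mm wide, 125 mm high; below the boss is only the bench
- rack_mouth (a point): fixed wooden rack, 178 wide (y), 145 deep (x), 89 mm high; middle of its open face, 55 mm up; -x points out, z up. Two roofed bays side by side, 74 mm wide, 36 high, floor 45 mm up; scraps on the roof reach 97 mm. Bar and mandrel lie one in each bay (which varies), tips out by 75 to 95 mm, the bar's axis about 51 mm up there, tip 3 mm lower. Drawn about 140 mm the bar's head is clear
- mandrel_center (a point): a loose ring mandrel, 210 mm long: square dark wooden handle 26 mm thick and 95 mm long at its -x end, steel shaft 18 mm thick tapering to 12 mm at the +x end; this point is on its axis half-way along. To be left in the rack
- hammer_grip (a point): the loose hammer lying on the bench, at its handle; 220 mm long along x. To be left alone
- jar_center (a point): centre of a loose glass jar, 66 mm in diameter, 85 mm high, standing on the bench. To be left alone
Mind the look-alikes: they are no part of the job. Several things look just like the part that bears eye: the one meant starts farthest to the robot's left.

How it is judged:
By the outcome, as a careful person would: the job done as asked, in the order asked, and still so for the second after the job is handed in, with the robot touching nothing.
It also fails if it takes over 67 s, if anything falls off the work surface, if the arm or the gripper's body presses on something with over 40 N, if the wrist force passes 120 N, or if a joint passes its speed limit or range.

## Working session

There is one attempt and no reset: what is moved stays moved. The work goes in short steps, each a Python script; the robot and the scene stay as the last script left them, time stands still between calls to the robot, and variables do not carry over. Pictures are saved under pics/ and viewed, and the job is handed in when it is done.

```bash
mkdir -p pics; ls; cat > h.py <<'E'
from rig import robot
import numpy as np, cv2
def snap(n,f):
    p=robot.get_image(n); cv2.imwrite('pics/'+f,p['pixels']); return p
def c2w(p,l): return np.array(p['rotation']).reshape(3,3)@np.array(l)+np.array(p['xyz'])
def show(p,names,fn='place_of',k=4):
    for n in names:
        for d in getattr(robot,fn)(n,p)[:k]:
            l=np.array(d['location']); px,_=cv2.projectPoints(l.reshape(1,3),np.zeros(3),np.zeros(3),np.array(p['mtx']),np.array(p['D']))
            print(fn,n,round(d['conf'],2),c2w(p,l).round(3),px.ravel().round(0))
E
python3 - <<'E'
from h import *
s=robot.state(); print(s['time'],s['tcp_pos'],s['eef_rot'],s['opening'])
a=snap('scene','s0.png'); b=snap('top','t0.png')
print(a['xyz'],b['xyz'],np.array(a['rotation']).shape)
for p in (a,b):
    show(p,['eye','rack_mouth','bar_tip','bar_center','mandrel_center','hammer_grip','jar_center'])
print(robot.state()['time'])
E
```

```text
pics
0.0 [0.14974566 0.65775729 0.23061288] [-3.14030756e+00  8.10308137e-05  2.91774095e+00] 0.08549920156915024
[ 1.03555553 -0.21922784  0.8614366 ] [ 0.30929795 -0.04444731  1.01206645] (3,)Traceback (most recent call last):
  File "<stdin>", line 6, in <module>
  File "h.py", line 10, in show
    print(fn,n,round(d['conf'],2),c2w(p,l).round(3),px.ravel().round(0))
                                  ~~~^^^^^
  File "h.py", line 5, in c2w
    def c2w(p,l): return np.array(p['rotation']).reshape(3,3)@np.array(l)+np.array(p['xyz'])
                         ~~~~~~~~~~~~~~~~~~~~~~~~~~~~~~~^^^^^
ValueError: cannot reshape array of size 3 into shape (3,3)
```

```bash
cat > h.py <<'E'
from rig import robot
import numpy as np, cv2
from scipy.spatial.transform import Rotation as Rn
np.set_printoptions(suppress=True,precision=4)
def snap(n,f):
    p=robot.get_image(n); cv2.imwrite('pics/'+f,p['pixels']); return p
def RR(p): return Rn.from_euler('xyz',p['rotation']).as_matrix()
def c2w(p,l): return RR(p)@np.array(l)+np.array(p['xyz'])
def w2px(p,X):
    X=np.atleast_2d(X); c=(X-np.array(p['xyz']))@RR(p)
    return cv2.projectPoints(c.reshape(-1,1,3),np.zeros(3),np.zeros(3),np.array(p['mtx']),np.array(p['D']))[0].reshape(-1,2)
def px2w(p,uv,z):
    u=cv2.undistortPoints(np.array(uv,float).reshape(-1,1,2),np.array(p['mtx']),np.array(p['D'])).reshape(-1,2)
    d=np.c_[u,np.ones(len(u))]@RR(p).T; o=np.array(p['xyz'])
    return o+d*((z-o[2])/d[:,2])[:,None]
def show(p,names,fn='place_of',k=4):
    for n in names:
        for d in getattr(robot,fn)(n,p)[:k]:
            w=c2w(p,d['location'])
            print(fn,n,round(d['conf'],2),w.round(3),w2px(p,w)[0].round(0))
E
python3 - <<'E'
from h import *
a=snap('scene','s0.png'); b=snap('top','t0.png')
for p in (a,b):
    print(p['xyz'],p['rotation'])
    show(p,['eye','rack_mouth','bar_tip','bar_center','mandrel_center','hammer_grip','jar_center'])
print(robot.state()['time'])
E
```

```text
[ 1.0356 -0.2192  0.8614] [-2.5289 -0.016   1.2461]
place_of eye 0.86 [ 0.549 -0.179  0.085] [222. 239.]
place_of eye 0.71 [ 0.084 -0.286  0.083] [141. 106.]
place_of rack_mouth 0.95 [0.611 0.194 0.057] [394. 224.]
place_of bar_tip 0.5 [0.618 0.1   0.051] [356. 238.]
place_of bar_center 0.76 [0.659 0.2   0.053] [406. 241.]
place_of mandrel_center 0.77 [0.585 0.222 0.06 ] [400. 211.]
place_of hammer_grip 0.59 [ 0.504 -0.382  0.017] [130. 263.]
place_of jar_center 0.68 [0.781 0.005 0.045] [345. 321.]
[ 0.3093 -0.0444  1.0121] [-2.9197 -0.0036 -1.5498]
place_of eye 0.74 [ 0.081 -0.288  0.087] [376. 414.]
place_of eye 0.59 [ 0.551 -0.174  0.086] [321. 199.]
place_of rack_mouth 0.64 [0.58  0.226 0.06 ] [155. 187.]
place_of rack_mouth 0.62 [0.614 0.195 0.056] [169. 174.]
place_of bar_tip 0.57 [0.615 0.102 0.047] [207. 175.]
place_of bar_center 0.48 [0.663 0.2   0.045] [169. 157.]
place_of bar_center 0.29 [0.579 0.225 0.057] [155. 187.]
place_of mandrel_center 0.48 [0.578 0.226 0.058] [155. 188.]
place_of hammer_grip 0.83 [ 0.513 -0.379  0.011] [399. 223.]
place_of jar_center 0.63 [0.778 0.002 0.04 ] [250. 117.]
0.95
```

View pics/s0.png

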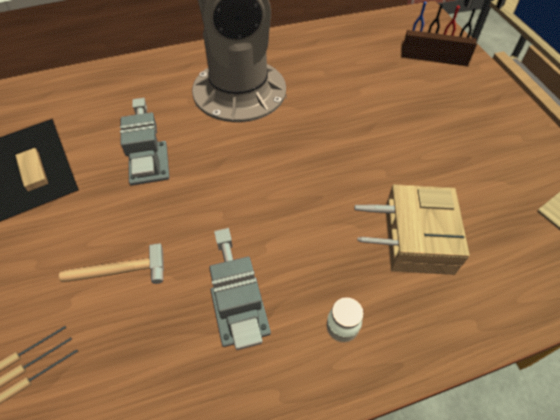

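View pics/t0.png

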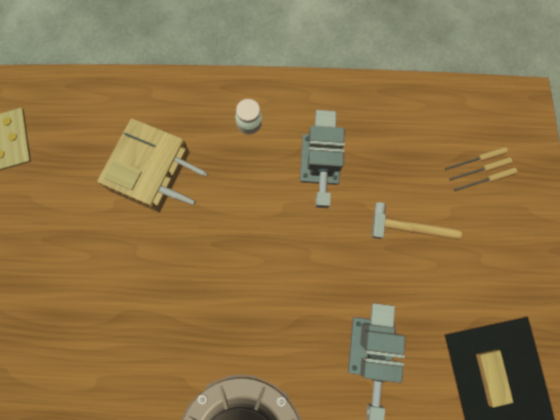

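```bash
python3 - <<'E'
import cv2,numpy as np
s=cv2.imread('pics/s0.png'); t=cv2.imread('pics/t0.png')
A=cv2.resize(s[180:280,340:480],None,fx=4,fy=4,interpolation=3)
B=cv2.resize(t[110:220,95:225],None,fx=4,fy=4,interpolation=3)
cv2.imwrite('pics/cA.png',A);cv2.imwrite('pics/cB.png',B)
C=cv2.resize(s[215:350,190:290],None,fx=4,fy=4,interpolation=3)
D=cv2.resize(t[105:215,290:360],None,fx=5,fy=5,interpolation=3)
cv2.imwrite('pics/cC.png',C);cv2.imwrite('pics/cD.png',D)
E
```

```text
(no output)
```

View pics/cA.png

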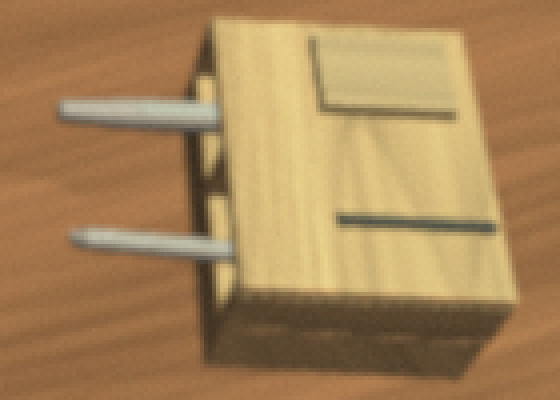

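View pics/cB.png

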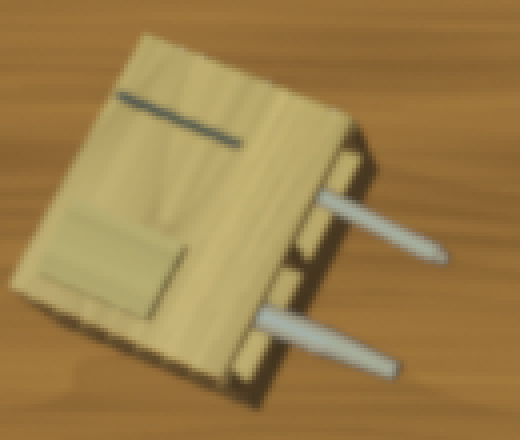

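View pics/cC.png

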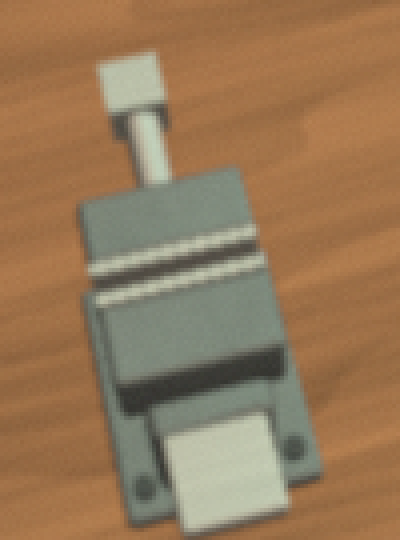

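View pics/cD.png

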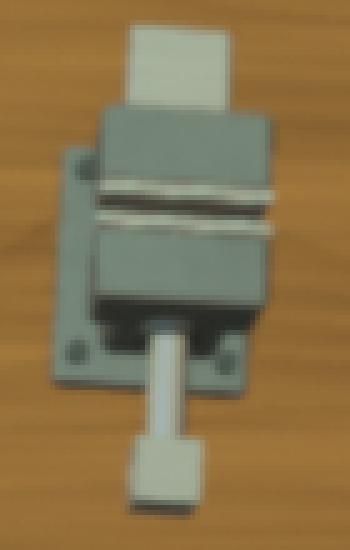

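```bash
python3 - <<'E'
from h import *
a=robot.get_image('scene'); b=robot.get_image('top')
sc=lambda x,y:(340+x/4-.375,180+y/4-.375)
tc=lambda x,y:(95+x/4-.375,110+y/4-.375)
print('bar scene tip/edge',px2w(a,[sc(70,237)],.048),px2w(a,[sc(228,248)],.051))
print('bar top tip/edge',px2w(b,[tc(447,257)],.048),px2w(b,[tc(325,200)],.051))
print('man top',px2w(b,[tc(397,370)],.055),px2w(b,[tc(262,316)],.055))
# rack front top edge at z=.089
print('rack edge top',px2w(b,[tc(352,120),tc(222,385),tc(148,35),tc(10,288)],.089))
print('rack edge scene',px2w(a,[sc(240,292),sc(216,18),sc(518,302),sc(465,32)],.089))
# boss top z=.1
ss=lambda x,y:(190+x/4-.375,215+y/4-.375)
tt=lambda x,y:(290+x/5-.4,105+y/5-.4)
print('boss scene',px2w(a,[ss(97,65),ss(155,53),ss(165,101),ss(108,113)],.100))
print('boss top',px2w(b,[tt(136,437),tt(202,440),tt(199,502),tt(131,498)],.100))
print('jaw top',px2w(b,[tt(93,296),tt(265,300),tt(103,108),tt(270,120)],.125))
print('jaw scene',px2w(a,[ss(80,208),ss(240,168)],.125))
q=[[-3.1416,0,y] for y in (0,)]
for n in range(1):
  pass
E
```

```text
bar scene tip/edge [[0.6175 0.1033 0.048 ]] [[0.6526 0.1818 0.051 ]]
bar top tip/edge [[0.6187 0.1037 0.048 ]] [[0.6532 0.1812 0.051 ]]
man top [[0.5446 0.129  0.055 ]] [[0.5767 0.2135 0.055 ]]
rack edge top [[0.6909 0.1597 0.089 ]
 [0.5251 0.2245 0.089 ]
 [0.7449 0.2898 0.089 ]
 [0.5815 0.3567 0.089 ]]
rack edge scene [[0.6961 0.1569 0.089 ]
 [0.5305 0.2269 0.089 ]
 [0.7472 0.2922 0.089 ]
 [0.5837 0.3603 0.089 ]]
boss scene [[ 0.5346 -0.1915  0.1   ]
 [ 0.5367 -0.1612  0.1   ]
 [ 0.5665 -0.1636  0.1   ]
 [ 0.5644 -0.1929  0.1   ]]
boss top [[ 0.5638 -0.1613  0.1   ]
 [ 0.5631 -0.1919  0.1   ]
 [ 0.5336 -0.1901  0.1   ]
 [ 0.5347 -0.1588  0.1   ]]
jaw top [[ 0.6231 -0.139   0.125 ]
 [ 0.6231 -0.2178  0.125 ]
 [ 0.716  -0.1441  0.125 ]
 [ 0.712  -0.2223  0.125 ]]
jaw scene [[ 0.6268 -0.2187  0.125 ]
 [ 0.6294 -0.1407  0.125 ]]
```

```bash
python3 - <<'E'
from h import *
u=np.array([np.cos(np.radians(66)),np.sin(np.radians(66))]); tip=np.array([.618,.1035])
pts={'pre':(*(tip+.045*u),.15),'g':(*(tip+.045*u),.041),'draw':(*(tip+.045*u-.155*u),.043)}
for n,P in pts.items():
  for y in (66,-114): 
    q=robot.ik(P,[np.pi,0,np.radians(y)]); print(n,y,None if q is None else np.array(q).round(2))
for P in [(.553,.06,.08),(.549,-.147,.08),(.549,-.147,.2)]:
  for y in (87,-93):
    q=robot.ik(P,[np.pi,0,np.radians(y)]); print(P,y,None if q is None else np.array(q).round(2))
print(robot.state()['time'])
E
```

```text
pre 66 [-0.87  0.59  0.78  1.76 -0.49  0.99 -0.32]
pre -114 [-0.44  0.47  0.16  1.74 -0.09  0.94  2.48]
g 66 [-0.84  0.74  0.73  1.82 -0.65  0.84 -0.19]
g -114 [-0.36  0.6   0.05  1.79 -0.04  0.75  2.43]
draw 66 [-0.59  0.58  0.62  2.01 -0.51  0.71 -0.07]
draw -114 [ 0.53  0.65 -0.85  1.94  0.65  0.85  2.05]
(0.553, 0.06, 0.08) 87 [-0.72  0.5   0.63  2.03 -0.43  0.75  0.12]
(0.553, 0.06, 0.08) -93 [ 0.56  0.64 -1.03  1.95  0.69  0.94  2.28]
(0.549, -0.147, 0.08) 87 [-0.61  0.71  1.06  2.01 -0.81  0.91  0.84]
(0.549, -0.147, 0.08) -93 [-0.67  0.84  1.2   2.02 -0.95  1.01 -2.17]
(0.549, -0.147, 0.2) 87 [-0.55  0.4   0.89  1.92 -0.37  1.    0.46]
(0.549, -0.147, 0.2) -93 [-0.73  0.57  1.22  1.92 -0.61  1.09 -2.45]
1.05
```

```bash
python3 - <<'E'
from h import *
u=np.array([np.cos(np.radians(66)),np.sin(np.radians(66))]); tip=np.array([.618,.1035])
robot.reach([*(tip+.03*u),.2],[np.pi,0,np.radians(66)])
robot.command_gripper(.05,60)
p=snap('wrist','w1.png'); print(p['xyz'],p['rotation'],robot.state()['time'],robot.state()['tcp_pos'])
show(p,['bar_tip','bar_center'])
im=p['pixels'].copy()
for X in [(*tip,.048),(*(tip+.0855*u),.051)]:
    q=w2px(p,X)[0]; print(q); cv2.circle(im,tuple(int(v) for v in q),4,(0,0,255),1)
cv2.imwrite('pics/w1a.png',im)
E
```

```text
[0.6589 0.1973 0.3422] [ 2.853  -0.0006 -0.4186] 4.075 [0.6302 0.1309 0.2   ]
place_of bar_tip 0.97 [0.611 0.105 0.048] [278. 222.]
[285.1358 221.4022]
[285.2201 131.3602]
```

View pics/w1a.png

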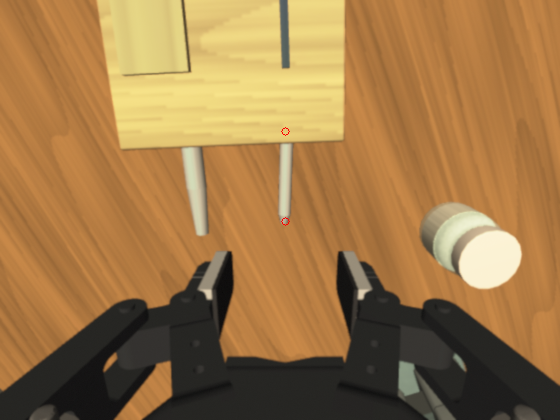

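```bash
python3 - <<'E'
import cv2
im=cv2.imread('pics/w1.png'); cv2.imwrite('pics/c1.png',cv2.resize(im[120:240,170:330],None,fx=5,fy=5,interpolation=3))
E
```

```text
(no output)
```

View pics/c1.png

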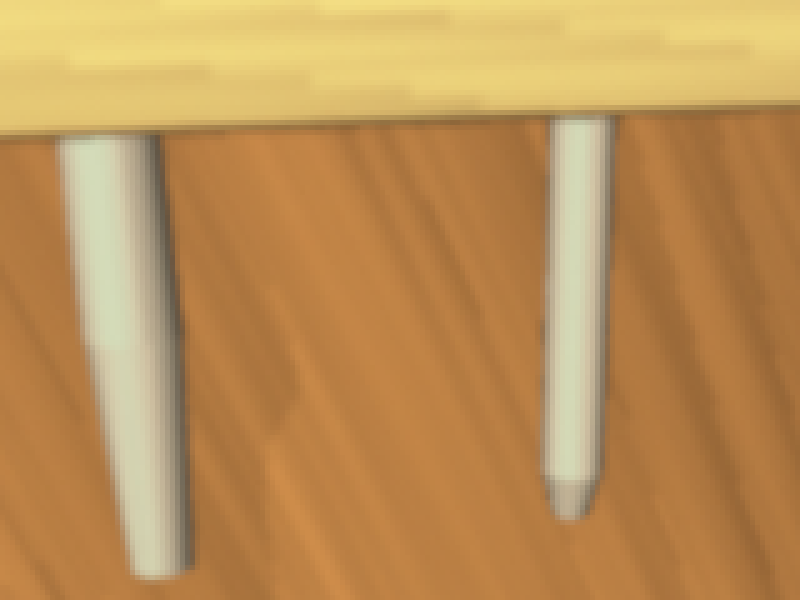

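```bash
python3 - <<'E'
from h import *
p=robot.get_image('wrist')
W=np.vstack([px2w(p,[(286.3,143.9)],.0505),px2w(p,[(284.3,213.9)],.048),px2w(p,[(283.9,223.5)],.048)])
print(W)
d=(W[0]-W[1])[:2]; ang=np.arctan2(d[1],d[0]); print(np.degrees(ang))
u=d/np.linalg.norm(d); tip=.5*W[2][:2]+.5*np.array([.618,.1035]); 
tip=W[2][:2]
G=tip+.045*u; rot=[np.pi,0,ang]
robot.reach([*G,.13],rot)
print('hit',robot.servo_line([*G,.0395],rate=.12,force_limit=15))
s0=robot.state()
robot.command_gripper(.0,100)
s=robot.state(); print(s['time'],s['tcp_pos'],s['opening'],s0['ft_force'],s['ft_force'])
snap('wrist','w2.png')
E
```

```text
[[0.6492 0.171  0.0505]
 [0.6204 0.1107 0.048 ]
 [0.616  0.1019 0.048 ]]
64.45736245428094
hit False
5.975 [0.6357 0.1427 0.0399] 0.008266913471192353 [ 0.1538 -0.2158  0.3029] [0.6129 0.0211 3.8627]
```

View pics/w2.png

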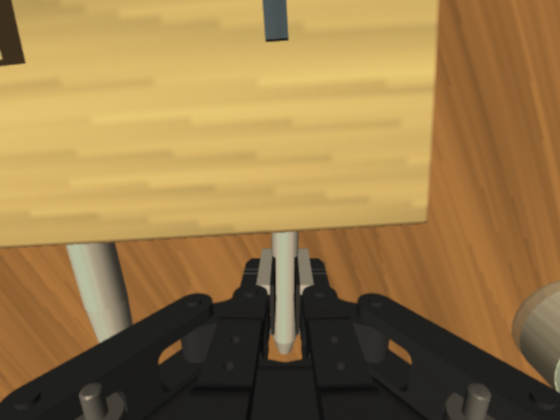

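```bash
python3 - <<'E'
from h import *
s=robot.state(); P=np.array(s['tcp_pos']); ang=np.radians(64.46); u=np.array([np.cos(ang),np.sin(ang),0])
robot.servo_line(P-.03*u+[0,0,.0015],rate=.06)
s=robot.state(); print(s['ft_force'],s['opening'])
p=snap('wrist','w3.png')
print(robot.servo_line(P-.16*u+[0,0,.003],rate=.12,force_limit=25))
s=robot.state(); print(s['time'],s['tcp_pos'],s['ft_force'],s['opening'])
snap('wrist','w4.png');snap('scene','s4.png')
E
```

```text
[-0.1211 -0.6345 -0.8766] 0.008311068939071733
False
7.9583 [ 0.5672 -0.0009  0.0428] [ 0.0891 -1.1415 -1.1332] 0.007886238086950294
```

View pics/w4.png

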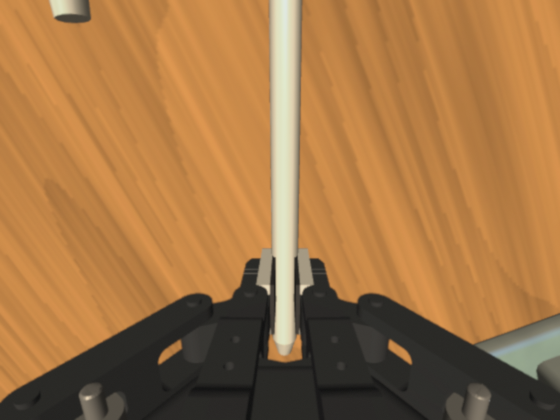

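View pics/s4.png

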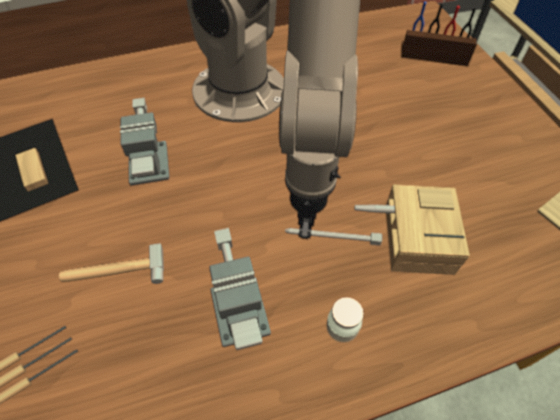

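```bash
python3 - <<'E'
from h import *
r=[np.pi,0,np.radians(87)]
P=np.array(robot.state()['tcp_pos'])
robot.servo_line(P+[-.02,-.04,.07],rate=.15)
robot.servo_line([.475,-.07,.10],rot=r,rate=.15)
robot.servo_line([.475,-.07,.03],rate=.12)
p=snap('scene','s5.png')
print(robot.servo_line([.475,-.07,.004],rate=.05,force_limit=6))
s=robot.state(); print(s['time'],s['tcp_pos'],s['ft_force'],s['opening'])
snap('wrist','w5.png')
E
```

```text
False
10.8833 [ 0.4749 -0.0702  0.0039] [ 0.8323 -0.2994 -1.3258] 0.008511351602140829
```

View pics/s5.png

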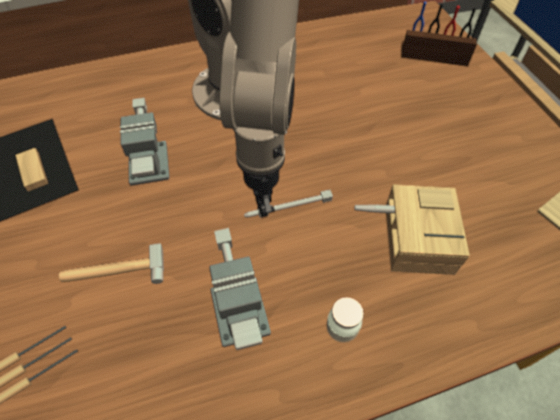

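View pics/w5.png

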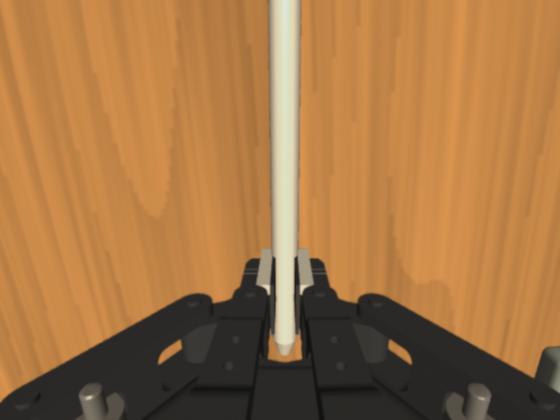

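```bash
python3 - <<'E'
from h import *
r=[np.pi,0,np.radians(87)]
print(robot.servo_line([.475,-.07,.0015],rate=.03,force_limit=6))
print(robot.state()['ft_force'],robot.state()['tcp_pos'])
robot.command_gripper(.045)
robot.servo_line([.475,-.07,.09],rate=.15)
robot.servo_line([.478,.03,.16],rate=.2)
s=robot.state(); print(s['time'])
p=snap('wrist','w6.png'); show(p,['bar_head','bar_tip','bar_center','bar_seat'])
q=snap('scene','s6.png'); show(q,['bar_head','bar_tip','bar_center'])
E
```

```text
False
[-0.5634  0.0212 -1.2999] [ 0.475  -0.07    0.0015]
13.125
place_of bar_head 0.98 [0.481 0.082 0.015] [286. 135.]
place_of bar_head 0.62 [0.484 0.06  0.008] [291. 159.]
place_of bar_tip 0.59 [ 0.469 -0.11   0.006] [284. 317.]
place_of bar_center 0.6 [ 0.479 -0.008  0.011] [288. 229.]
place_of bar_seat 0.64 [0.485 0.061 0.009] [291. 157.]
place_of bar_seat 0.37 [0.485 0.08  0.015] [290. 136.]
place_of bar_tip 0.58 [ 0.474 -0.113  0.01 ] [245. 222.]
place_of bar_center 0.89 [ 0.477 -0.009  0.007] [287. 213.]
```

View pics/w6.png

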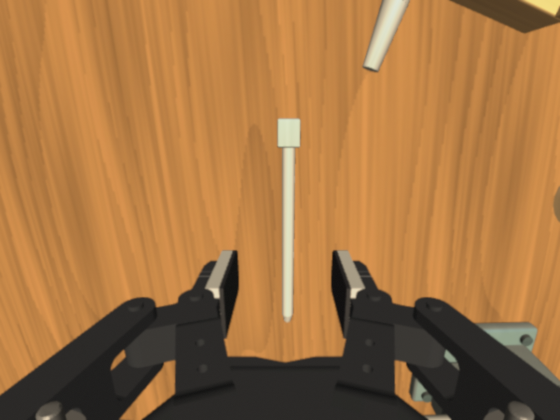

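View pics/s6.png

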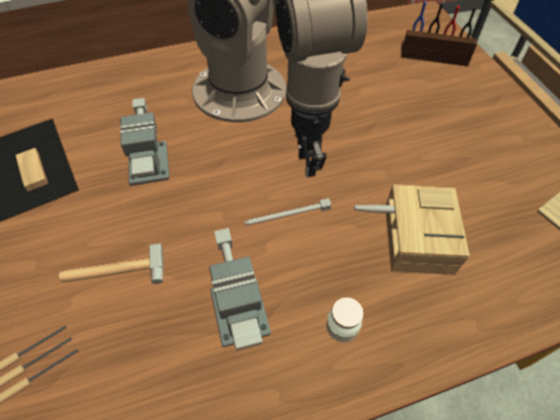

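```bash
python3 - <<'E'
import cv2
im=cv2.imread('pics/w6.png'); cv2.imwrite('pics/c6.png',cv2.resize(im[105:185,250:330],None,fx=7,fy=7,interpolation=3))
cv2.imwrite('pics/c6b.png',cv2.resize(im[265:335,250:330],None,fx=7,fy=7,interpolation=3))
E
```

```text
(no output)
```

View pics/c6.png

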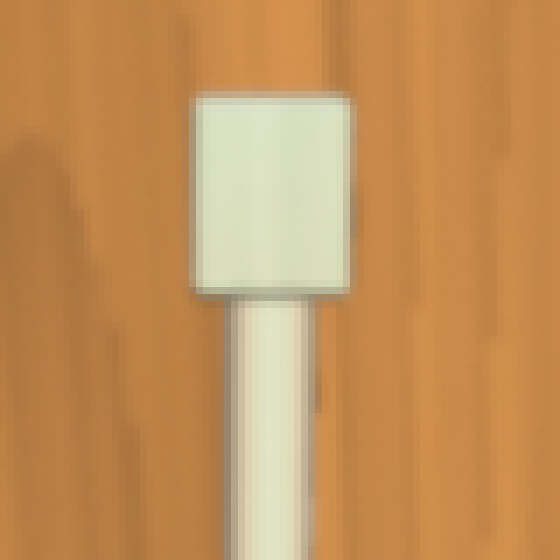

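View pics/c6b.png

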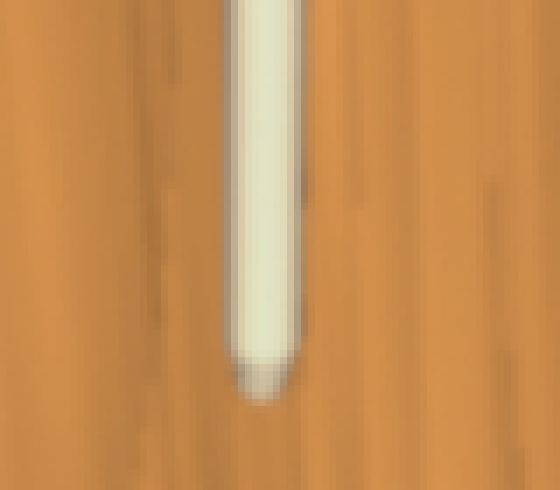

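```bash
python3 - <<'E'
from h import *
p=robot.get_image('wrist')
H=px2w(p,[(288.4,132.3)],.020)[0]; T=px2w(p,[(287,321.5)],.006)[0]
u=(H-T)[:2]; L=np.linalg.norm(u); u/=L; ang=np.arctan2(u[1],u[0]); print(H,T,L,np.degrees(ang))
G=H[:2]+.0035*u
r=[np.pi,0,ang]
robot.reach([*G,.05],r)
print(robot.servo_line([*G,.003],rate=.1,force_limit=12))
robot.command_gripper(0.,100)
s=robot.state(); print(s['time'],s['tcp_pos'],s['ft_force'],s['opening'])
robot.servo_line([*G,.080],rate=.12)
w=snap('wrist','w7.png'); snap('scene','s7.png')
s=robot.state(); print(s['time'],s['tcp_pos'],s['ft_force'],s['opening'],s['moment'])
E
```

```text
[0.4836 0.0849 0.02  ] [ 0.4724 -0.1156  0.006 ] 0.20077635932647617 86.79669083981963
False
15.1667 [0.4843 0.0885 0.0038] [-2.7488 -0.5743 12.9536] 0.017492711631444294
16.0583 [0.4833 0.0882 0.0793] [-0.574  -0.1063 -0.8224] 0.01725116853854403 [0.0459 0.0245 0.0084]
```

View pics/w7.png

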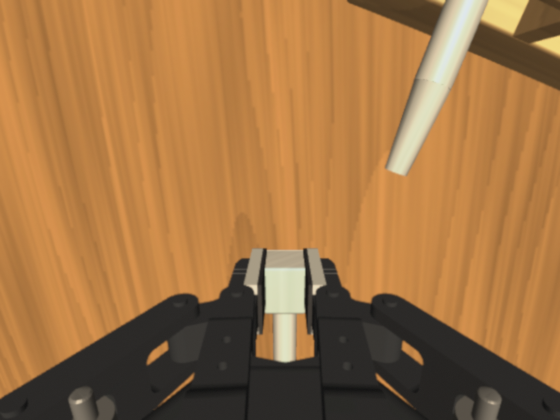

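View pics/s7.png

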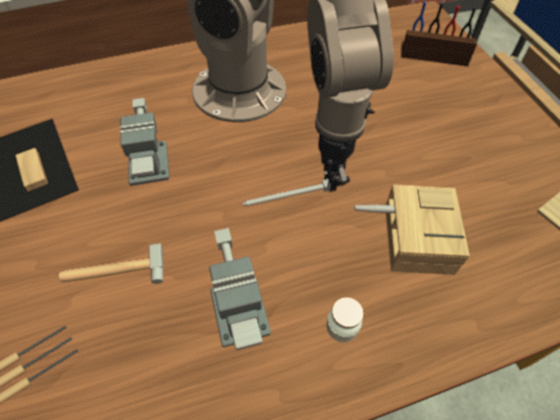

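```bash
python3 - <<'E'
from h import *
a=np.radians(87.2); e=np.array([.5497,-.1764]); P=e+.2365*np.array([np.cos(a),np.sin(a)])
r=[np.pi,0,a]
robot.servo_line([*P,.0793],rot=r,rate=.15)
robot.sleep(.2)
s=robot.state(); print(s['time'],s['tcp_pos'],s['eef_rot'])
w=snap('scene','s8.png'); t=snap('top','t8.png')
for p in(w,t): show(p,['bar_tip','eye'])
im=w['pixels']; cv2.imwrite('pics/c8s.png',cv2.resize(im[160:260,190:360],None,fx=4.5,fy=4.5,interpolation=3))
im=t['pixels']; cv2.imwrite('pics/c8t.png',cv2.resize(im[140:240,190:360],None,fx=4.5,fy=4.5,interpolation=3))
E
```

```text
16.9583 [0.5605 0.0604 0.0793] [-3.1412 -0.0004  1.5226]
place_of bar_tip 0.72 [ 0.551 -0.143  0.087] [239. 235.]
place_of eye 0.94 [ 0.55  -0.181  0.082] [222. 240.]
place_of eye 0.68 [ 0.083 -0.284  0.084] [141. 106.]
place_of bar_tip 0.83 [ 0.546 -0.14   0.082] [307. 201.]
place_of bar_tip 0.29 [ 0.559 -0.036  0.076] [262. 196.]
place_of eye 0.8 [ 0.083 -0.288  0.086] [376. 413.]
place_of eye 0.77 [ 0.549 -0.177  0.087] [323. 200.]
```

View pics/c8s.png

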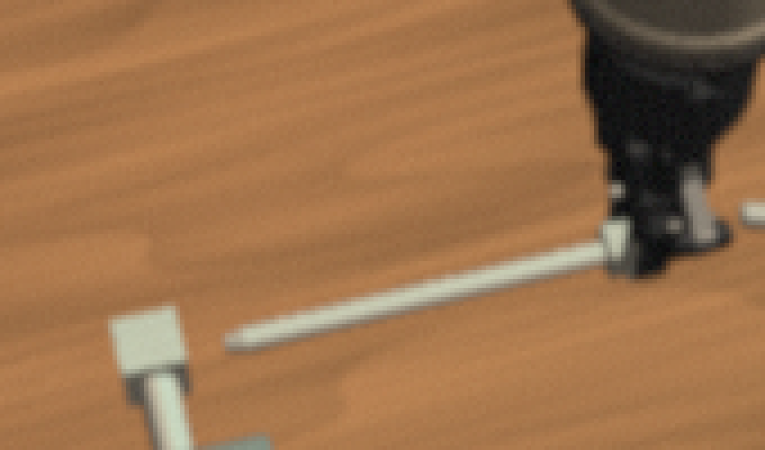

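View pics/c8t.png

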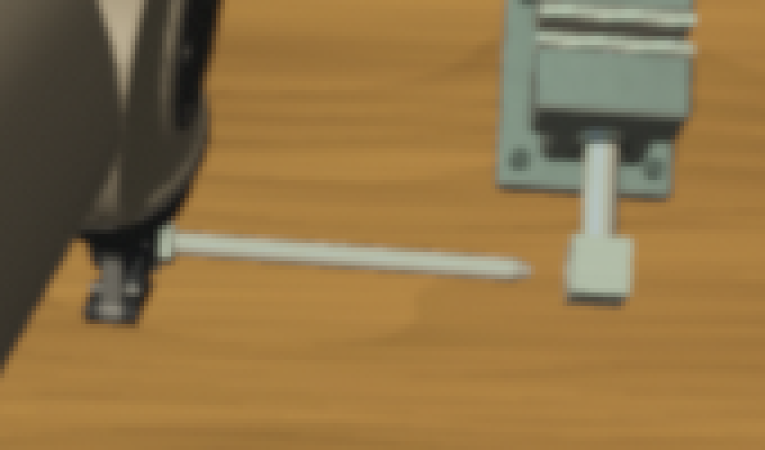

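```bash
cat >> h.py <<'E'
def tri(p1,uv1,p2,uv2):
    A=[];B=[]
    rs=[]
    for p,uv in((p1,uv1),(p2,uv2)):
        u=cv2.undistortPoints(np.array(uv,float).reshape(1,1,2),np.array(p['mtx']),np.array(p['D'])).ravel()
        d=RR(p)@np.array([*u,1]); d/=np.linalg.norm(d); M=np.eye(3)-np.outer(d,d); A.append(M);B.append(M@np.array(p['xyz'])); rs.append((d,np.array(p['xyz'])))
    X=np.linalg.solve(sum(A),sum(B))
    return X,[np.linalg.norm((np.eye(3)-np.outer(d,d))@(X-o))*1e3 for d,o in rs]
E
python3 - <<'E'
from h import *
a=robot.get_image('scene'); b=robot.get_image('top')
S=lambda x,y:(190+x/4.5-.39,160+y/4.5-.39)
T=lambda x,y:(190+x/4.5-.39,140+y/4.5-.39)
print('tip',tri(a,S(230,340),b,T(529,270)))
print('tip cone start',tri(a,S(252,336),b,T(508,268)))
print('shoulder',tri(a,S(603,249),b,T(176,243)))
# boss top corners: -x+y, -x-y, +x-y,+x+y
for n,s,t in [('-x-y',(110,321),(629,296)),('-x+y',(176,308),(569,293)),('+x+y',(187,361),(571,236)),('+x-y',(124,375),(633,238))]:
    print(n,tri(a,S(*s),b,T(*t)), px2w(a,[S(*s)],.1)[0][:2],px2w(b,[T(*t)],.1)[0][:2])
E
```

```text
tip (array([ 0.5501, -0.1403,  0.0815]), [np.float64(0.6605486394310004), np.float64(0.6605486394310075)])
tip cone start (array([ 0.551 , -0.1296,  0.0811]), [np.float64(0.3978632783445214), np.float64(0.3978632783446038)])
shoulder (array([0.5591, 0.0432, 0.0868]), [np.float64(0.31346785881793426), np.float64(0.31346785881793937)])
-x-y (array([ 0.5332, -0.1908,  0.0974]), [np.float64(0.31430600162329214), np.float64(0.3143060016232928)]) [ 0.5349 -0.1912] [ 0.5326 -0.19  ]
-x+y (array([ 0.5346, -0.1601,  0.0957]), [np.float64(0.16713824005532552), np.float64(0.16713824005530384)]) [ 0.5373 -0.1606] [ 0.5335 -0.1594]
+x+y (array([ 0.5645, -0.1619,  0.0963]), [np.float64(0.8331747685204719), np.float64(0.8331747685204066)]) [ 0.5665 -0.163 ] [ 0.5636 -0.1606]
+x-y (array([ 0.5638, -0.1923,  0.0985]), [np.float64(0.5046434812634917), np.float64(0.5046434812633998)]) [ 0.5649 -0.1919] [ 0.5633 -0.1925]
```

```bash
python3 - <<'E'
from h import *
s=robot.state(); P=np.array(s['tcp_pos'])
R=Rn.from_euler('xyz',[-1.5,0,0],degrees=True)*Rn.from_euler('xyz',[np.pi,0,np.radians(87.3)])
r=R.as_euler('xyz'); print(r)
robot.servo_line([.5611,.0600,.0773],rot=list(r),rate=.05)
robot.sleep(.2)
s=robot.state(); print(s['time'],s['tcp_pos'],s['eef_rot'])
w=snap('scene','s9.png'); t=snap('top','t9.png')
im=w['pixels']; cv2.imwrite('pics/c9s.png',cv2.resize(im[190:255,205:305],None,fx=8,fy=8,interpolation=3))
im=t['pixels']; cv2.imwrite('pics/c9t.png',cv2.resize(im[170:230,240:340],None,fx=8,fy=8,interpolation=3))
E
```

```text
[3.1404 0.0262 1.5237]
17.8083 [0.5611 0.0598 0.0774] [3.1403 0.0258 1.5234]
```

View pics/c9s.png

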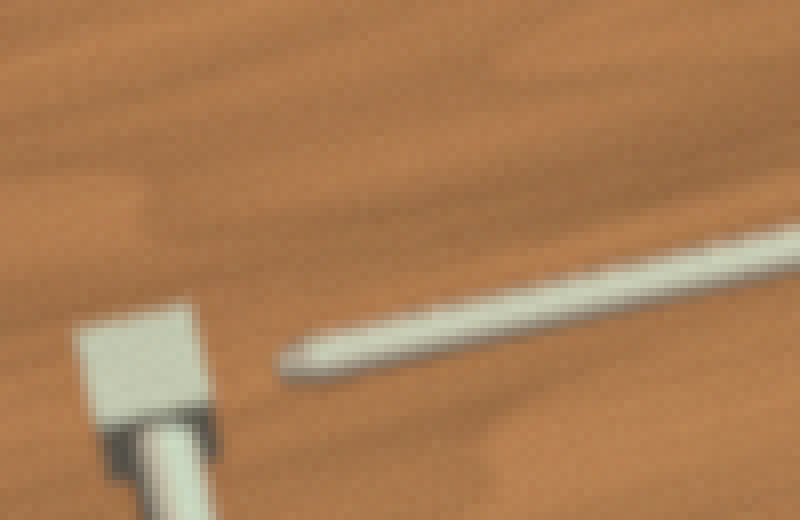

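View pics/c9t.png

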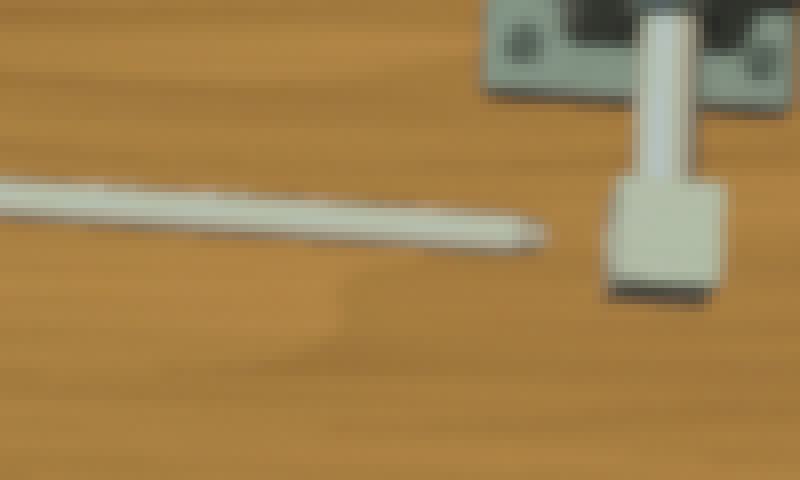

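```bash
cat > m.py <<'E'
from h import *
a=robot.get_image('scene'); b=robot.get_image('top')
S=lambda x,y:np.array((205+x/8-.44,190+y/8-.44))
T=lambda x,y:np.array((240+x/8-.44,170+y/8-.44))
cs,ct=S(144,362.5),T(666,233.5)
e=(px2w(a,[cs],.1)[0]+px2w(b,[ct],.1)[0])/2; print('eye',e, px2w(a,[cs],.1)[0],px2w(b,[ct],.1)[0])
ds=w2px(a,e)[0]-cs; dt=w2px(b,e)[0]-ct; print(ds,dt)
for n,s,t in [('tip',(283,364),(546,236)),('cone',(310,358),(515,233.5))]:
    X,er=tri(a,S(*s)+ds,b,T(*t)+dt); print(n,X,er)
# far rod: choose scene pixel, find matching top by line at y
def line(p,f,p1,p2,d):
    return f(*p1)+d,f(*p2)+d
# plane intersection of the two line back-projections
def plane(p,q1,q2):
    u=cv2.undistortPoints(np.array([q1,q2]).reshape(-1,1,2),np.array(p['mtx']),np.array(p['D'])).reshape(-1,2)
    d=np.c_[u,np.ones(2)]@RR(p).T; n=np.cross(d[0],d[1]); n/=np.linalg.norm(n); return n,n@np.array(p['xyz'])
n1,c1=plane(a,S(310,358)+ds,S(795,246)+ds); n2,c2=plane(b,T(515,233.5)+dt,T(2,197)+dt)
for y in (-.13,0.0,.03,-.1764):
    M=np.array([n1,n2,[0,1,0]]); print(np.linalg.solve(M,[c1,c2,y]))
E
python3 m.py
```

```text
eye [ 0.5488 -0.1759  0.1   ] [ 0.5496 -0.1768  0.1   ] [ 0.548  -0.1751  0.1   ]
[ 0.3129 -0.4122] [ 0.366  -0.3165]
tip [ 0.5512 -0.1418  0.0859] [np.float64(1.1004104928820784), np.float64(1.1004104928820526)]
cone [ 0.5516 -0.1336  0.0856] [np.float64(0.18180786834098453), np.float64(0.18180786834106272)]
[ 0.5518 -0.13    0.0856]
[0.5582 0.     0.0865]
[0.5597 0.03   0.0867]
[ 0.5495 -0.1764  0.0853]
```

```bash
python3 - <<'E'
from h import *
P=np.array(robot.state()['tcp_pos']); P[0]-=.0005
u=np.array([np.sin(np.radians(2.7)),np.cos(np.radians(2.7)),0])
for d,rt in ((.045,.06),(.075,.06),(.12,.08)):
    h=robot.servo_line(P-d*u,rate=rt,force_limit=10)
    s=robot.state(); print(d,h,s['time'],s['tcp_pos'],s['ft_force'],s['moment'],s['opening'])
    if h: break
w=snap('scene','s10.png'); t=snap('top','t10.png')
im=w['pixels']; cv2.imwrite('pics/c10s.png',cv2.resize(im[180:290,185:325],None,fx=5,fy=5,interpolation=3))
E
```

```text
0.045 False 18.9083 [0.5586 0.0152 0.0773] [-0.0963  0.6463 -1.7862] [ 0.2006 -0.04   -0.0434] 0.01762284005412599
0.075 False 19.5583 [ 0.5571 -0.0151  0.0774] [ 0.2176  0.5015 -1.84  ] [ 0.1187 -0.0561 -0.0503] 0.017153183711173612
0.12 False 20.2667 [ 0.555  -0.0599  0.0773] [ 0.3199 -0.3178 -1.3282] [ 0.1184 -0.0333  0.0021] 0.01768688342867398
```

View pics/c10s.png

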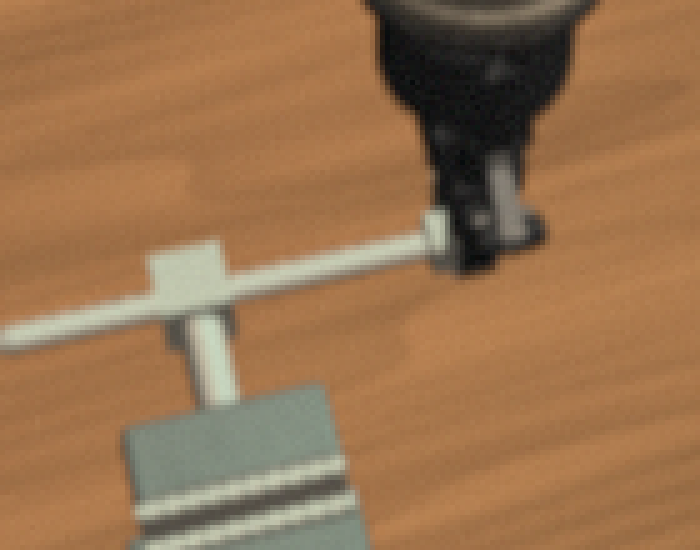

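```bash
python3 - <<'E'
from h import *
P=np.array(robot.state()['tcp_pos'])
u=np.array([np.sin(np.radians(2.7)),np.cos(np.radians(2.7)),0])
for d,rt,f in ((.048,.08,12),(.075,.02,15)):
    h=robot.servo_line(P-d*u,rate=rt,force_limit=f)
    s=robot.state(); print(d,h,s['time'],s['tcp_pos'],s['ft_force'],s['moment'],s['opening'])
    if h: break
w=snap('scene','s11.png'); t=snap('top','t11.png'); snap('wrist','w11.png')
im=w['pixels']; cv2.imwrite('pics/c11s.png',cv2.resize(im[180:290,140:280],None,fx=5,fy=5,interpolation=3))
E
```

```text
0.048 False 21.1083 [ 0.5527 -0.1073  0.0772] [ 0.0983 -1.26   -1.4776] [0.1607 0.025  0.0052] 0.01744120562118898
0.075 False 22.6083 [ 0.5515 -0.1342  0.0773] [ 0.2372 -0.1215 -0.8161] [ 0.1454 -0.0628 -0.0262] 0.01767947205016518
```

View pics/c11s.png

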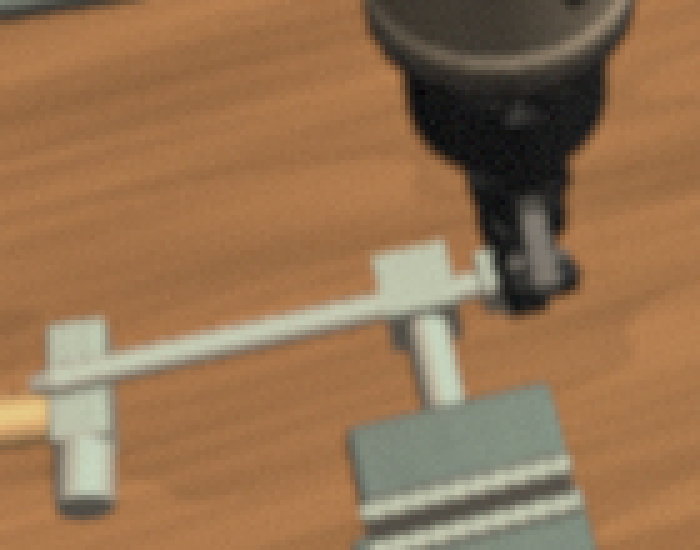

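View pics/w11.png

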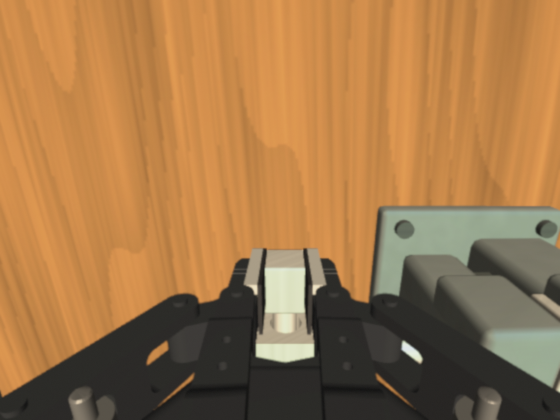

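```bash
python3 - <<'E'
from h import *
P=np.array(robot.state()['tcp_pos'])
u=np.array([np.sin(np.radians(2.7)),np.cos(np.radians(2.7)),0])
h=robot.servo_line(P-.018*u,rate=.02,force_limit=15)
s=robot.state(); print(h,s['time'],s['tcp_pos'],s['ft_force'],s['moment'],s['opening'])
w=snap('scene','s12.png'); t=snap('top','t12.png'); snap('wrist','w12.png')
A=cv2.resize(w['pixels'][210:260,200:270],None,fx=8,fy=8,interpolation=3)
cv2.imwrite('pics/c12s.png',A)
E
```

```text
True 23.3667 [ 0.5508 -0.145   0.077 ] [ 0.9855  1.5673 -0.2027] [ 0.3344 -0.2767 -0.0221] 0.017561967927414466
```

View pics/c12s.png

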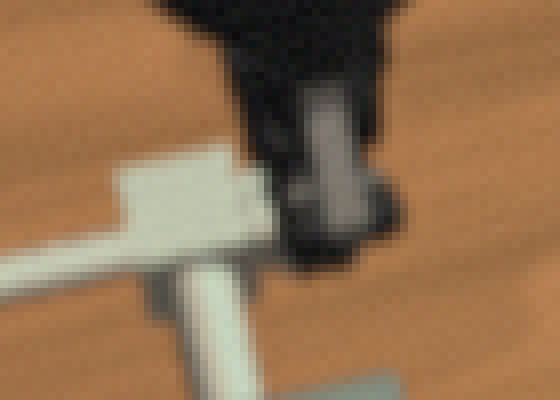

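View pics/w12.png

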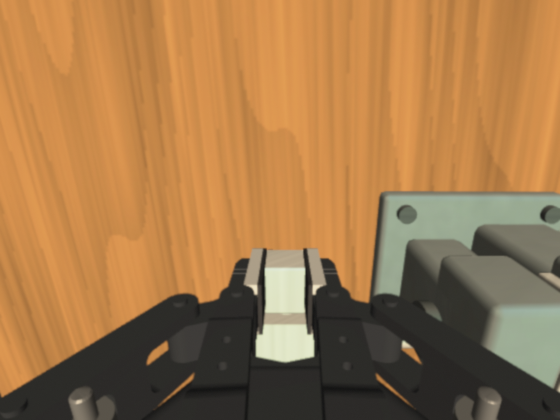

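```bash
python3 - <<'E'
from h import *
P=np.array(robot.state()['tcp_pos'])
u=np.array([np.sin(np.radians(2.7)),np.cos(np.radians(2.7)),0])
h=robot.servo_line(P-.003*u,rate=.01,force_limit=20)
s=robot.state(); print(h,s['time'],s['tcp_pos'],s['ft_force'])
robot.command_gripper(.045)
robot.sleep(.3)
s=robot.state(); print(s['ft_force'],s['opening'])
P=np.array(s['tcp_pos'])
robot.servo_line(P+[0,.0,.08],rate=.12)
robot.servo_line(P+[0,.10,.12],rate=.2)
w=snap('scene','s13.png'); t=snap('top','t13.png'); v=snap('wrist','w13.png')
print(robot.state()['time'])
A=cv2.resize(w['pixels'][200:270,150:270],None,fx=6,fy=6,interpolation=3); cv2.imwrite('pics/c13s.png',A)
for p in(w,t,v): show(p,['bar_seat','bar_head','bar_tip','eye'],k=2)
E
```

```text
True 23.8417 [ 0.5509 -0.1451  0.0769] [0.642  1.4253 6.3184]
[-0.1762 -1.0178 -0.0689] 0.04501905497927207
26.1833
place_of bar_seat 0.76 [ 0.553 -0.175  0.086] [225. 240.]
place_of bar_head 0.78 [ 0.552 -0.155  0.094] [233. 235.]
place_of bar_tip 0.73 [ 0.541 -0.344  0.066] [144. 262.]
place_of bar_tip 0.68 [ 0.553 -0.176  0.089] [224. 239.]
place_of eye 0.98 [ 0.551 -0.179  0.085] [222. 239.]
place_of eye 0.57 [ 0.084 -0.286  0.082] [141. 106.]
place_of bar_seat 0.87 [ 0.549 -0.172  0.086] [321. 200.]
place_of bar_head 0.87 [ 0.552 -0.148  0.091] [311. 198.]
place_of bar_tip 0.57 [ 0.538 -0.344  0.065] [391. 208.]
place_of bar_tip 0.38 [ 0.511 -0.383  0.012] [401. 224.]
place_of eye 0.9 [ 0.552 -0.173  0.087] [321. 199.]
place_of eye 0.85 [ 0.08  -0.286  0.087] [375. 415.]
place_of bar_seat 0.95 [ 0.553 -0.175  0.083] [294. 329.]
place_of bar_head 0.93 [ 0.554 -0.15   0.09 ] [294. 312.]
place_of eye 0.77 [ 0.552 -0.182  0.088] [294. 338.]
```

View pics/c13s.png

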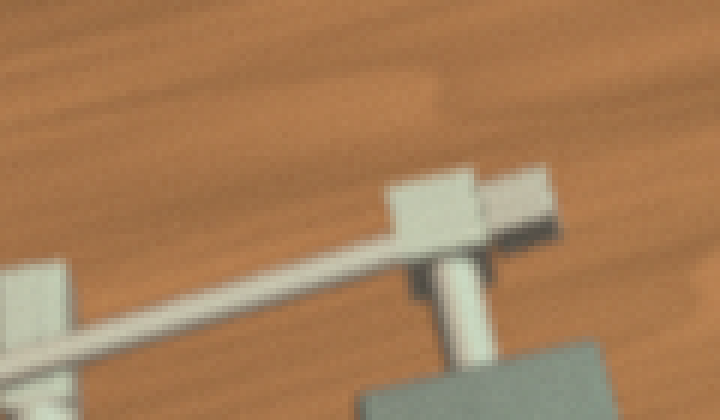

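View pics/t13.png

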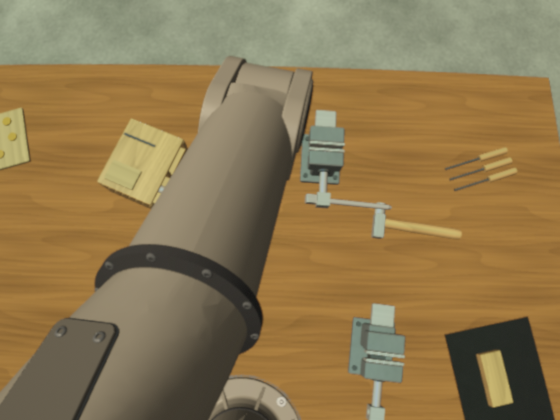

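View pics/w13.png

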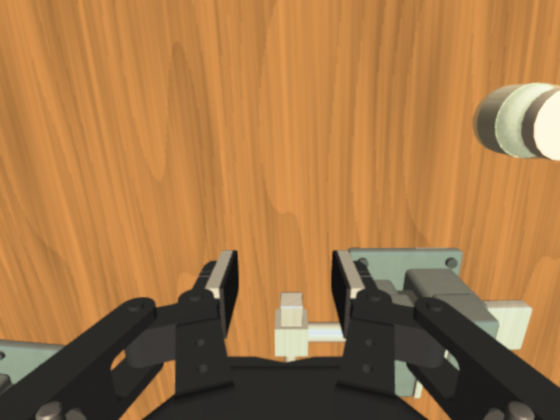

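```bash
python3 - <<'E'
from h import *
u=np.array([np.sin(np.radians(2.7)),np.cos(np.radians(2.7)),0]); r=[np.pi,0,np.radians(87.3)]
e=np.array([.5495,-.1762,0])
A=e+.085*u
robot.command_gripper(0.,40)
robot.servo_line(A+[0,0,.15],rot=r,rate=.15)
robot.servo_line(A+[0,0,.080],rate=.15)
h=robot.servo_line(e+.040*u+[0,0,.080],rate=.025,force_limit=10)
s=robot.state(); P=np.array(s['tcp_pos']); print(h,s['time'],P,s['ft_force'],'dist',(P-e)@u)
snap('wrist','w14.png')
robot.servo_line(P+.04*u,rate=.08); robot.servo_line(P+.10*u+[0,0,.15],rate=.2)
robot.sleep(.3)
w=snap('scene','s15.png'); v=snap('wrist','w15.png')
print(robot.state()['time'])
cv2.imwrite('pics/c15s.png',cv2.resize(w['pixels'][200:270,150:270],None,fx=6,fy=6,interpolation=3))
for p in(w,v): show(p,['bar_seat','bar_head','eye'],k=1)
E
```

```text
True 29.7667 [ 0.5515 -0.1251  0.0795] [0.0528 1.9917 0.9353] dist 0.0511831645271791
31.8333
place_of bar_seat 0.76 [ 0.553 -0.176  0.088] [224. 239.]
place_of bar_head 0.9 [ 0.552 -0.153  0.094] [234. 234.]
place_of eye 0.89 [ 0.549 -0.179  0.083] [222. 239.]
place_of eye 0.67 [ 0.552 -0.177  0.081] [289. 330.]
```

View pics/c15s.png

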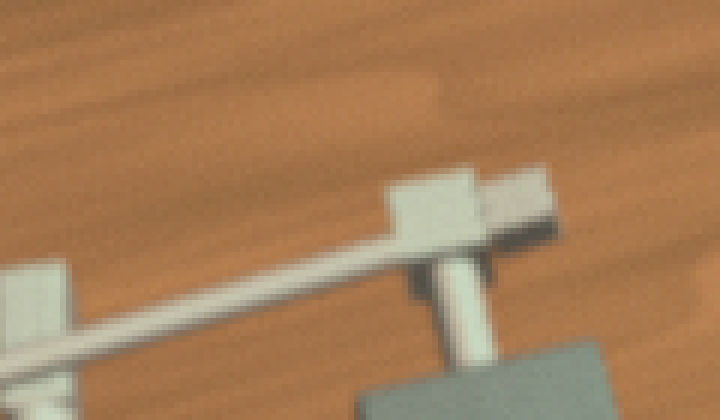

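View pics/s15.png

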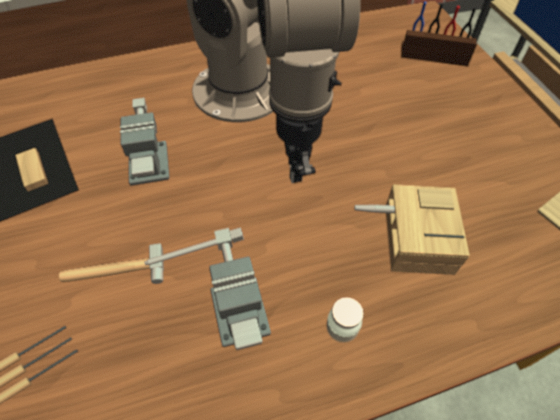

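```bash
python3 - <<'E'
from h import *
robot.hand_in(); print(robot.state()['time'])
E
```

```text
the job is handed in; nothing more can be done
the job is handed in; nothing more can be done
```

The tommy bar is in the cross hole of the left vice with its square head against the boss. I let go of it and handed the job in at about 32 s of the 67 s allowed; the rig reports no verdict.

- **Which parts:** I took the thinner straight rod (tip at about pixel (207, 174) in the top view), not the tapered mandrel at (193, 202). I chose the vice with its eye at about (0.55, -0.18), not its look-alike at (0.08, -0.29).
- **What I did:** I drew the bar about 160 mm out of the rack by its tip end and laid it flat on the bench. After letting go, I gripped it again by the square head, lined it up from both fixed cameras and pushed it through from the +y side.
- **Insertion check:** The bar met no resistance until the shoulder reached the boss, within about 1 mm of where I expected it.
- **After release:** The bar settled tip-down by about 7°, because its weight sits beyond the hole. Pushing the head with closed fingers (10 N limit) met firm contact at 51 mm from the hole's middle, against about 51 mm expected when home. The last picture shows no gap.
- **Other objects:** In the pictures the mandrel, hammer and jar are where they started, and the gripper is clear of everything.

**Disagreements in the checks:**
- Early camera estimates of the bar's height ran about 4 mm above the arm's own figures. I put this right by measuring relative to the boss.
- The fingers read 8 mm and 17.5 mm open on the 12 mm rod and the 20 mm head. The grip still held both times.

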